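Restock the roller flow lane at the spot welder

TASK

Swap the bins on the roller flow lanes: lift the empty grey bin off the pick end of the feed lane, set it on the upper part of the return lane and let it roll back to the stop there; pull out the red-knobbed hold-back bolt so that the waiting blue bin rolls down to the feed stop by itself, then push the bolt fully home again. Slide the fresh blue bin out of the blue bin rack by its front lip, put it down, take it again across its sides, and set it on the loading end of the feed lane with its open front towards the stop, so that it rolls down and waits behind the bolt. Keep the full bins level and leave the pliers, tweezers, marker pen and black tape roll where they are.

Things in the scene. Friction and masses are not known exactly. Their poses are not given: they have to be found in the camera images.
- flow_lanes: Fixed stand 230 x 350 mm with two roller lanes along its y. Origin: middle of underside, on the bench. Feed lane at x = -57.5 mm (nearer the robot) falls 5 degrees to +y (pick end); return lane at x = +57.5 mm falls 5 degrees to -y. Low ends: yellow stops, 20 mm high. Rails 82 mm apart inside, tops 7 mm above the rollers. Bins roll down by themselves: 0.2 m takes 1 to 2 s.
- feed_stop (a point): Point on the feed lane's roller tops, mid width, at the face of its end stop. Axes as the stand's.
- feed_load (a point): Point on the feed lane's roller tops, mid width, 260 mm uphill (-y) of feed_stop, near the high end (the stop lies 23 mm lower): a bin whose underside is centred here is properly loaded.
- return_stop (a point): Point on the return lane's roller tops, mid width, at the face of its end stop. Axes as the stand's.
- return_load (a point): Point on the return lane's roller tops, mid width, 230 mm uphill (+y) of return_stop: a good place for the centre of the empty bin's underside.
- hold_back (a joint): Bolt that slides level across the feed lane. 0 = home: its 10 mm pin reaches 32 mm into the lane, 13 mm above the rollers, pin axis 125 mm uphill of feed_stop, and holds the next bin. 0.036 (limit) = pulled out along the stand's -x, lane free. Friction about 2 N; stays where it is left.
- hold_back_knob (a point): Centre of the bolt's red knob, a barrel 24 mm in diameter, 23 mm long along the stand's x, on the feed lane's side nearer the robot; moves with the bolt. Free above and on both sides (y).
- empty_bin: Empty grey open-front picking bin, 101 x 72 x 48 mm, about 0.12 kg. Origin: centre of underside; low open front (lip 26 mm high) at its -x, 51 mm from the origin. Side walls 68 mm apart outside, 48 mm high from the middle to the back: grasp across them from above. At the start on the feed lane at the end stop, front to the stop.
- waiting_bin: Blue open-front picking bin with copper clips (fixed in it), 111 x 74 x 50 mm, about 0.3 kg. Origin: centre of underside; front lip at its -x, 56 mm from the origin. At the start on the feed lane, held by the bolt, front to the stop.
- fresh_bin: A second blue bin like the waiting one. Side walls 70 mm apart outside, 50 mm high from the middle to the back. Front lip at its -x: 5 mm thick, 28 mm high, its middle 53.5 mm from the origin; fingers can straddle it. At the start on the bench in the left or right bay of the rack, front sticking out.
- fresh_bin_lip (a point): Middle of the top edge of the fresh bin's front lip, 28 mm above the bin's underside.
- bin_rack: Fixed blue sheet-metal rack, 94 x 168 x 74 mm, origin: middle of underside. Two bays, 80 mm wide, at y = -41 and +41 mm, open to -x, no floor. Side walls (60 mm high) from x = -50 to +44 mm, roof (62 mm, 74 mm at the back edge) from x = -28 to +44 mm: a bin leaves only by sliding along -x, about 110 mm until its sides can be grasped.
- tape_roll: Bystander: small black tape roll, 53 x 51 x 19 mm, in the other bay of the rack.
- pliers: Bystander: red long-nose pliers, 55 x 186 x 11 mm, lying on the bench in front of the lanes.
- tweezers: Bystander: steel tweezers, 13 x 118 x 9 mm, lying on the bench in front of the lanes.
- marker_pen: Bystander: white marker pen with a red cap, 17 x 135 x 16 mm, on the bench in front of the lanes, to the left.

How it is judged:
On the way, in this order (a step that is already met when the one before it is completed fails the run):
1. the empty bin is let go on the upper part of the return lane (y of empty_bin in the frame of return_stop between 0.12 and 0.3 m and x of empty_bin in the frame of return_stop between -0.02 and 0.02 m and z of empty_bin in the frame of return_stop between -0.02 and 0.04 m and contact force between the fingers and empty_bin below 0.1 N).
2. the waiting bin has rolled down to the feed stop (y of waiting_bin in the frame of feed_stop between -0.068 and -0.04 m and x of waiting_bin in the frame of feed_stop between -0.015 and 0.015 m and z of waiting_bin in the frame of feed_stop between -0.02 and 0.04 m), for 0.1 s.
3. the hold-back bolt is home again (value of joint hold_back below 0.006 m), for 0.1 s.
4. the fresh bin is let go on the upper part of the feed lane (y of fresh_bin in the frame of feed_stop between -0.34 and -0.22 m and x of fresh_bin in the frame of feed_stop between -0.02 and 0.02 m and z of fresh_bin in the frame of feed_stop between -0.02 and 0.04 m and contact force between the fingers and fresh_bin below 0.1 N).
At the end, for the whole second after the job is handed in: At rest on the rollers within 15 mm of the lane centre: empty bin centre 40-66 mm from the return stop; waiting bin 40-68 mm from the feed stop; fresh bin 170-202 mm from the feed stop, front towards it; bolt home within 6 mm (all of step 2 and y of empty_bin in the frame of return_stop between 0.04 and 0.066 m and x of empty_bin in the frame of return_stop between -0.015 and 0.015 m and z of empty_bin in the frame of return_stop between -0.02 and 0.04 m and y of fresh_bin in the frame of feed_stop between -0.202 and -0.17 m and x of fresh_bin in the frame of feed_stop between -0.015 and 0.015 m and z of fresh_bin in the frame of feed_stop between -0.02 and 0.04 m and y of fresh_bin_lip in the frame of feed_stop above -0.15 m and value of joint hold_back below 0.006 m and angle between each of empty_bin, waiting_bin, fresh_bin's own z axis and vertical below 0.15 rad and linear speed of each of empty_bin, waiting_bin, fresh_bin below 0.02 m/s); the robot touches nothing.
It fails at once if a full bin is tipped by more than about 17 degrees (clips would spill) (angle between any of waiting_bin, fresh_bin's own z axis and vertical above 0.3 rad).
It fails at once if the waiting bin is pushed or carried instead of rolling by itself (contact force between the fingers and waiting_bin above 2 N).
It fails at once if the pliers, tweezers, marker pen or tape roll are moved by more than 30 mm (distance of any of pliers, tweezers, marker_pen, tape_roll from where it was at the start of the episode above 0.03 m).
It also fails if it takes over 72 s, if anything falls off the work surface, if the arm or the gripper's body presses on something with over 40 N, if the wrist force passes 120 N, or if a joint passes its speed limit or range.

ROBOT

A 7-joint arm with a two-finger parallel gripper is mounted at the origin on a cart in front of the work surface, level with it; the furniture and walls round the work are solid. World frame = base frame: x ahead of the robot, y to its left, z up, the work surface at z = 0. Lengths are in m, angles in rad, forces in N, time in s.
With the tool pointing down it reaches from about 0.35 to 0.9 m from the base axis. Payload 8.1 kg.
Tool frame: the origin (TCP) lies where the fingers leave the gripper's body, on its centre line; the fingertips stand 66 mm ahead of it and the grasp point (between the pads) lies 47 mm ahead of it; z points along the fingers, y is the line along which they close (so a half turn about z gives the same grasp; the last joint's range is limited). The gripper opens to 92 mm and grips with 3 to 60 N. Pads are 19 mm wide; open, the fingers measure 130 mm over their backs; the gripper's body (75 mm by 190 mm) begins 47 mm behind the grasp point.
Start: joints at [-1.262, 0.434, 0.025, 1.573, -0.012, 1.134, -0.075], TCP at [0.25, 0.573, 0.292] pointing down, gripper open.
Joint ranges: [-2.62, 2.62], [-0.44, 2.09], [-1.27, 1.32], [0.08, 2.57], [-1.32, 4.46], [0.12, 2], [-2.74, 2.74]. Speed limits (rad/s): [2.22, 2.22, 3.01, 3.01, 3.14, 3.14, 3.14].

INTERFACE

Orientations are given as a rotation vector (axis times angle).
In Python, from cell import arm gives the robot as it stands.
- The arm moves only by the tool send_rows, never from a script. Its argument "motion" is text: rows parted by semicolons, each of 7 numbers parted by spaces: the closure, from 0 (fully open) to 1 (shut), then the shift along the world's x, y, z in m, then the turn, a rotation vector about the world's x, y, z in degrees. A call has 1 to 5 rows; each row shifts and turns the commanded pose from where the row before left it; what a row does not reach is not made up. A row lasts 1/8 s, in which the tool goes at most 62.5 mm and 10.7 degrees, less where a joint would pass 70% of its speed; a pose out of reach is approached as far as the arm can. A call is refused whole if a number of a shift passes 0.0625 or a number of a turn 10.7, either way. A call with a gripper value outside its range is refused whole. The fingers move at their own pace and stop on an object; "force" is the grip in N (left out, the last holds). Time passes only in rows, so rows that do not move let the fingers close. It gives the time, the measured TCP pose, the force, the opening and the grip force at its end, in the units of the state.
- arm.observe(): the state, without advancing time (a new reading comes with each control period).
- arm.get_image(name): name is "scene" or "top"; returns (picture, depth): 420x560x3 uint8, blue, green, red; 420x560 float32, m along the optical axis (not along the pixel's ray), 0 where there is no reading.
- arm.camera_model(name): a dict with "fx", "fy", "cx", "cy" (pixels), "view" (4x4, takes a point from world to camera coordinates). Camera axes: x right, y down, z forward; pixel columns grow to the right and rows downward; lengths in m; the calibration is good to about 2 mm. A picture is of the moment at which its call begins. camera_model takes no time and is no camera call.
- arm.sign_off(): hands the job in; it is judged then, once.
The state is a dict: "clock": time; "joints": joint angles; "dq": joint speeds; "joint_efforts": joint torques, N m; "position": TCP position; "ee_rot": TCP orientation; "force": force on the tool from outside, world axes, zero at the start; "ft_torque": the same for the moment, N m; "width": opening from 0.0 (shut) to 1.0 (fully open); "gripper_force": force on a finger pad.
Only numpy, scipy, OpenCV 4.12 (cv2) and the standard library are available. Lean on these libraries where they do the work, as an engineer would, in place of code of your own. Each camera call takes 0.05 s, during which the arm holds its last target. There are 200 camera calls.

## Working session

There is one attempt and no reset: what is moved stays moved. The work goes in short steps, Python scripts to look and compute and a tool call to move; the robot and the scene stay as the last step left them, time stands still between calls to the robot, and variables do not carry over. Pictures are saved under pics/ and viewed, at most 10 in all, crops included, and the job is handed in when it is done.

Besides the shell and the picture viewer there is one more tool, called as name(argument=value, ...), one argument or row to a line, values as JSON. send_rows: Moves the arm, as the interface text tells. Its arguments: {"type":"object","properties":{"motion":{"type":"string"},"force":{"type":"number"}},"required":["motion"]}

```bash
mkdir -p pics; cat > h.py <<'E'
import numpy as np,cv2
from cell import arm
def cloud(n):
    im,d=arm.get_image(n); m=arm.camera_model(n)
    v,u=np.mgrid[:420,:560]
    P=np.stack([(u-m['cx'])/m['fx']*d,(v-m['cy'])/m['fy']*d,d],-1)
    T=np.linalg.inv(np.array(m['view']))
    W=P@T[:3,:3].T+T[:3,3]; W[d==0]=np.nan
    return im,W
E
python3 - <<'E'
from h import *
print(arm.observe())
for n in('top','scene'):
    im,W=cloud(n); cv2.imwrite(f'pics/{n}0.png',im); np.savez(f'{n}0.npz',im=im,W=W)
    T=np.linalg.inv(arm.camera_model(n)['view']);print(n,T.round(3).tolist())
E
```

```text
{'clock': 0.0, 'joints': array([-1.26161484,  0.43521747,  0.02496959,  1.57407345, -0.01160985,
        1.13402363, -0.07508699]), 'dq': array([ 0.00032799, -0.00091884, -0.00020651,  0.00065719,  0.0011471 ,
       -0.00144231, -0.0008642 ]), 'joint_efforts': array([-8.24408744e-04, -6.67849660e+01,  9.84695926e-01, -3.14462650e+01,
       -6.05449104e-02,  4.28938901e-02,  1.88420777e-04]), 'position': array([0.25002839, 0.57236599, 0.29145743]), 'ee_rot': array([-6.42313894e-01, -3.07503302e+00,  2.45836483e-03]), 'force': array([ 1.01714686, -0.21375283,  0.2791745 ]), 'ft_torque': array([ 0.04135205, -0.01177988, -0.01170077]), 'gripper_force': 0.0, 'width': 0.9985966572191942}
top [[-0.232, -0.943, 0.239, 0.215], [-0.973, 0.226, -0.053, 0.029], [-0.004, -0.245, -0.969, 1.349], [0.0, 0.0, 0.0, 1.0]]
scene [[0.603, -0.4, 0.691, -0.305], [-0.798, -0.285, 0.531, -0.711], [-0.016, -0.871, -0.491, 0.672], [0.0, 0.0, 0.0, 1.0]]
```

View pics/top0.png

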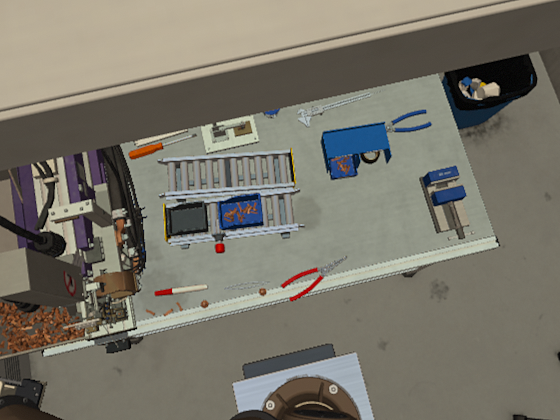

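View pics/scene0.png

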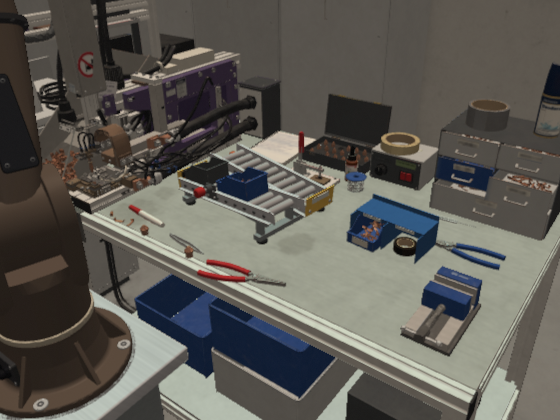

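The top view shows the lanes with the grey bin at (187,218), the waiting bin at (241,211) and the knob at (220,248). The rack is at (357,148), with the fresh bin in its left bay (342,165) and the tape at (370,157). Next I measure these from depth.

```bash
python3 - <<'E'
import numpy as np,cv2
D=np.load('top0.npz');im,W=D['im'],D['W'];h=cv2.cvtColor(im,cv2.COLOR_BGR2HSV)
Hh,S,V=[h[...,i].astype(int) for i in range(3)]
def rep(n,m,box,dz=None):
    x0,y0,x1,y1=box;k=np.zeros(m.shape,bool);k[y0:y1,x0:x1]=1;k&=m&np.isfinite(W[...,2])
    p=W[k]
    if dz: p=p[(p[:,2]>dz[0])&(p[:,2]<dz[1])]
    r=cv2.minAreaRect((p[:,:2]*1000).astype(np.float32))
    print(n,len(p),'mean',p.mean(0).round(4),'z5/95',np.percentile(p[:,2],[5,50,95]).round(3),'rect',np.round(r[0],1),np.round(r[1],1),round(r[2],1))
    return p
blue=(Hh>100)&(Hh<130)&(S>120); red=((Hh<6)|(Hh>174))&(S>150); yel=(Hh>18)&(Hh<35)&(S>120)
al=np.ones_like(blue)
rep('knob',red,(210,240,230,256))
rep('waiting',blue,(215,190,268,232)); 
rep('waiting rim',al,(215,190,268,232),(.115,.15))
rep('yelfeed',yel,(155,190,180,245)); rep('yelret',yel,(280,140,310,205))
rep('rack',blue,(315,115,400,182)); rep('rackroof',blue,(315,115,400,182),(.056,.07))
rep('fresh',blue,(328,150,362,184),(.01,.055))
rep('tape',V<60,(360,145,385,170),(0.005,.03))
for (u,v) in [(187,218),(175,200),(207,203),(207,232),(170,234),(241,200),(250,213),(228,228),(219,247),(285,215),(275,170),(180,175),(342,135),(357,135),(342,158),(342,168),(345,177),(334,165),(357,163),(100,100),(300,60),(450,60)]:print(u,v,W[v,u].round(3),im[v,u])
E
```

```text
knob 74 mean [0.4668 0.112  0.089 ] z5/95 [0.084 0.09  0.095] rect [475.9 111.8] [20.2 40.8] 87.2
waiting 977 mean [0.5433 0.0427 0.0911] z5/95 [0.071 0.082 0.127] rect [547.5  43.5] [108.3  89.7] 82.0
waiting rim 194 mean [0.538  0.0161 0.1242] z5/95 [0.116 0.125 0.13 ] rect [538.3  27.4] [73.9 75.9] 82.0
yelfeed 85 mean [0.5616 0.2336 0.0746] z5/95 [0.05  0.078 0.083] rect [578.  233.1] [122.4  13.9] 0.1
yelret 56 mean [ 0.6347 -0.1165  0.0626] z5/95 [-0.001  0.078  0.084] rect [ 642.  -119.4] [ 11.4 112.5] 79.0
rack 2264 mean [ 0.6605 -0.2894  0.0524] z5/95 [0.002 0.062 0.069] rect [ 655.1 -328.1] [125.5 246.1] 4.8
rackroof 1619 mean [ 0.6681 -0.2941  0.0627] z5/95 [0.058 0.063 0.067] rect [ 658.6 -294. ] [169.2  93.6] 87.2
fresh 161 mean [ 0.614  -0.2601  0.0312] z5/95 [0.015 0.029 0.052] rect [ 614.1 -258.7] [ 54.8 100.9] 3.3
tape 78 mean [ 0.6261 -0.3287  0.0169] z5/95 [0.009 0.018 0.022] rect [ 627.4 -340.4] [66.6 27.3] 86.4
187 218 [0.566 0.178 0.065] [68 70 63]
175 200 [0.64  0.207 0.   ] [138 152 150]
207 203 [0.591 0.12  0.07 ] [36 42 46]
207 232 [0.517 0.135 0.071] [105 115 113]
170 234 [0.53  0.224 0.083] [46 47 43]
241 200 [0.573 0.034 0.09 ] [41 19  3]
250 213 [0.538 0.019 0.078] [131  72  42]
228 228 [0.51  0.081 0.091] [35 11  0]
219 247 [0.469 0.113 0.088] [  4  25 198]
285 215 [ 0.512 -0.065  0.081] [100 104 103]
275 170 [ 0.652 -0.072  0.024] [112 109  95]
180 175 [0.699 0.179 0.019] [102 103  95]
342 135 [ 0.694 -0.266  0.057] [140  85  28]
357 135 [ 0.683 -0.303  0.062] [137  83  26]
342 158 [ 0.648 -0.26   0.007] [146  77  38]
342 168 [ 0.616 -0.249  0.02 ] [ 78 105 151]
345 177 [ 0.592 -0.251  0.015] [64 78 83]
334 165 [ 0.635 -0.234  0.002] [133  73  40]
357 163 [ 0.618 -0.29   0.029] [49 29  9]
100 100 [0.319 0.074 1.166] [59 67 73]
300 60 [ 0.32  -0.006  1.161] [65 74 79]
450 60 [ 0.32  -0.079  1.132] [65 74 79]
```

```bash
python3 - <<'E'
import cv2
a=cv2.imread('pics/top0.png');b=cv2.imread('pics/scene0.png')
import numpy as np
c=np.hstack([cv2.resize(a[110:260,150:400],None,fx=1.6*1.0,fy=1.6,interpolation=3)]) 
c1=cv2.resize(a[140:260,150:310],(800,600),interpolation=3)
c2=cv2.resize(b[130:270,160:460],(800,373),interpolation=3);c3=cv2.resize(a[115:195,310:440],(365,225),interpolation=3)
o=np.zeros((600,800,3),np.uint8);o[:373]=c2;o[375:600,:365]=c3;o[375:600,380:800]=cv2.resize(a[145:250,150:310],(420,225))
cv2.imwrite('pics/m1.png',o)
E
```

```text
(no output)
```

View pics/m1.png

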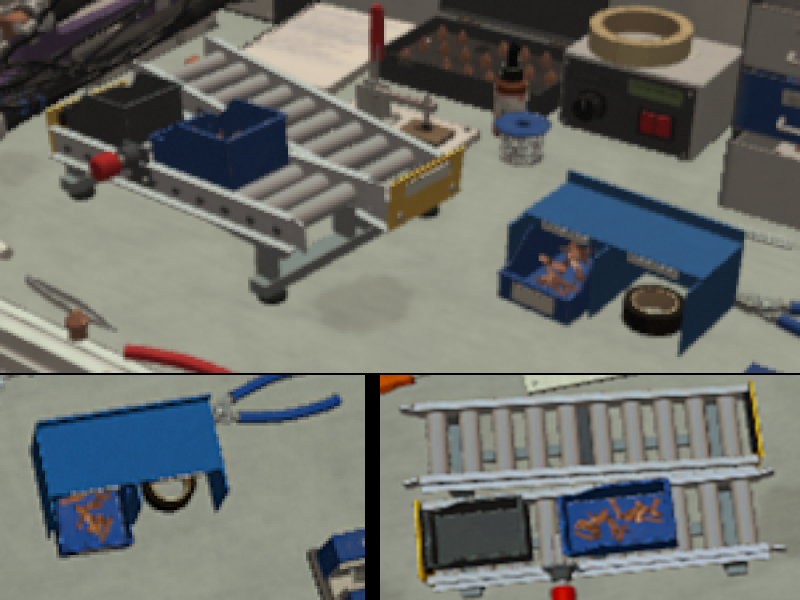

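```bash
python3 - <<'E'
import numpy as np,cv2
D=np.load('top0.npz');im,W=D['im'],D['W'];h=cv2.cvtColor(im,cv2.COLOR_BGR2HSV)
Hh,S,V=[h[...,i].astype(int) for i in range(3)]
def rg(box):
    x0,y0,x1,y1=box;k=np.zeros((420,560),bool);k[y0:y1,x0:x1]=1;return k&np.isfinite(W[...,2])
k=rg((150,140,312,252));P=W[k];c=im[k];v=V[k];s=S[k];hh=Hh[k]
b=(v>185)&(s<60)&(P[:,2]>.05);Q=P[b]
best=max(np.arange(-20,10,.25),key=lambda a:(np.histogram(Q[:,0]*np.cos(np.radians(a))+Q[:,1]*np.sin(np.radians(a)),np.arange(.3,.9,.004))[0]**2.).sum())
print('stand yaw',best,len(Q))
a=np.radians(best);ex=np.array([np.cos(a),np.sin(a)]);ey=np.array([-ex[1],ex[0]])
hx=np.histogram(Q[:,:2]@ex,np.arange(.3,.9,.004));print([(round(e,3),int(n)) for e,n in zip(hx[1],hx[0]) if n>12])
X=P[:,:2]@ex;Y=P[:,:2]@ey
y=(hh>18)&(hh<35)&(s>120)&(P[:,2]>.06)
for nm,m in(('feedyel',y&(Y>.1)),('retyel',y&(Y<0))):print(nm,m.sum(),np.percentile(X[m],[2,98]).round(4),np.percentile(Y[m],[5,50,95]).round(4),np.percentile(P[m,2],[5,50,95]).round(4))
# bright rail heights vs Y
bl=(hh>100)&(hh<130)&(s>120)&(P[:,2]>.105)
print('waitrim',np.percentile(X[bl],[2,98]).round(4),np.percentile(Y[bl],[2,98]).round(4))
r=((hh<6)|(hh>174))&(s>150)&(P[:,2]>.06)
print('knob',np.percentile(X[r],[2,50,98]).round(4),np.percentile(Y[r],[2,50,98]).round(4),P[r,2].max())
dk=(v<75)&(s<90)&(P[:,2]>.095)&(Y>.05)
print('grey rim',dk.sum(),np.percentile(X[dk],[2,98]).round(4),np.percentile(Y[dk],[2,98]).round(4),np.percentile(P[dk,2],[5,95]))
q=b
A=np.c_[Y[q],np.ones(q.sum())]
for nm,m in(('feed',X[q]<(X[q].min()+X[q].max())/2),('ret',X[q]>=(X[q].min()+X[q].max())/2)):print(nm,np.linalg.lstsq(A[m],P[q][m,2],rcond=None)[0].round(4))
# rack
k=rg((312,110,402,185));P=W[k];s=S[k];hh=Hh[k];bl=(hh>100)&(hh<130)&(s>120);R=P[bl&(P[:,2]>.057)&(P[:,2]<.082)]
r=cv2.minAreaRect((R[:,:2]*1000).astype(np.float32));print('roof',r)
for a in(r[2]-90,):
    a=np.radians(a);ex=np.array([np.cos(a),np.sin(a)]);ey=np.array([-ex[1],ex[0]])
    print('roof pct',np.percentile(R[:,:2]@ex,[1,99]),np.percentile(R[:,:2]@ey,[1,99]))
    F=P[bl&(P[:,2]>.004)&(P[:,2]<.054)]; X=F[:,:2]@ex;Y=F[:,:2]@ey
    for lo in np.arange(.54,.68,.01):
        m=(X>lo)&(X<=lo+.01)
        if m.sum()>3:print(round(lo,3),m.sum(),np.percentile(Y[m],[3,97]).round(3),np.percentile(F[m,2],[10,50,90]).round(3))
    T=R[:,2];
E
```

```text
stand yaw -7.5 900
[(np.float64(0.48), 129), (np.float64(0.484), 149), (np.float64(0.572), 49), (np.float64(0.576), 75), (np.float64(0.592), 26), (np.float64(0.596), 146), (np.float64(0.6), 113), (np.float64(0.688), 125), (np.float64(0.692), 58)]
feedyel 80 [0.483 0.575] [0.3024 0.3049 0.3076] [0.0701 0.078  0.0833]
retyel 43 [0.5998 0.69  ] [-0.0328 -0.0314 -0.0297] [0.0708 0.0804 0.0841]
waitrim [0.493 0.566] [0.061  0.1355]
knob [0.4392 0.4491 0.4585] [0.1621 0.172  0.1825] 0.09876062678480158
grey rim 180 [0.4934 0.5643] [0.1998 0.268 ] [0.09599819 0.11630283]
feed [-0.0548  0.0808]
ret [0.0493 0.0673]
roof ((658.5924682617188, -293.9842529296875), (169.13577270507812, 93.73278045654297), 87.15458679199219)
roof pct [0.63663084 0.71803779] [-0.34341394 -0.17809679]
0.6 47 [-0.251 -0.184] [0.023 0.026 0.031]
0.61 27 [-0.253 -0.185] [0.004 0.009 0.028]
0.62 51 [-0.342 -0.177] [0.005 0.024 0.044]
0.63 68 [-0.343 -0.177] [0.006 0.03  0.047]
0.64 62 [-0.342 -0.177] [0.006 0.032 0.048]
0.65 24 [-0.343 -0.177] [0.006 0.023 0.043]
0.66 8 [-0.226 -0.177] [0.008 0.04  0.046]
0.67 6 [-0.178 -0.177] [0.021 0.03  0.044]
0.68 8 [-0.179 -0.178] [0.028 0.038 0.049]
```

```bash
python3 - <<'E'
import numpy as np,cv2
D=np.load('top0.npz');im,W=D['im'],D['W'];h=cv2.cvtColor(im,cv2.COLOR_BGR2HSV)
P=W.reshape(-1,3);P=P[np.isfinite(P[:,2])]
def hz(x0,x1,y0,y1):
    m=(P[:,0]>x0)&(P[:,0]<x1)&(P[:,1]>y0)&(P[:,1]<y1);return round(float(P[m,2].max()),3) if m.any() else None
print('max z grid rows x .2..1 (step .05), cols y .7..-.45')
for x in np.arange(.2,.95,.05):print(round(x,2),[hz(x,x+.05,y-.05,y) for y in np.arange(.65,-.4,-.05)])
r=((h[...,0]<6)|(h[...,0]>174))&(h[...,1]>140);k=np.zeros_like(r);k[262:305,275:330]=1;q=W[r&k];print('pliers red',q.min(0),q.max(0))
k=np.zeros_like(r);k[250:275,322:352]=1;q=W[k&(W[...,2]>.004)&(W[...,2]<.02)];print('plier tip',len(q),q.min(0) if len(q) else 0,q.max(0) if len(q) else 0)
ex=np.array([.9988,-.0497]);ey=np.array([.0497,.9988])
b=(h[...,0]>100)&(h[...,0]<130)&(h[...,1]>120);q=W[b&(W[...,2]>.02)&(W[...,2]<.034)];X=q[:,:2]@ex;Y=q[:,:2]@ey;m=(X<.615)&(X>.58)&(Y>-.27)&(Y<-.16)
print('lip',m.sum(),np.percentile(X[m],[3,50,97]),np.percentile(Y[m],[3,97]))
E
```

```text
max z grid rows x .2..1 (step .05), cols y .7..-.45
0.2 [-0.807, -0.802, 0.394, 0.339, -0.8, 0.723, 0.743, -0.8, -0.806, -0.801, -0.808, -0.805, -0.806, -0.803, -0.802, -0.804, -0.807, -0.804, -0.802, -0.804, -0.802]
0.25 [-0.798, 0.312, 0.395, 0.336, -0.036, 0.131, -0.806, -0.803, -0.804, -0.804, -0.802, -0.805, -0.8, -0.802, -0.799, -0.803, -0.805, -0.805, -0.803, -0.8, -0.797]
0.3 [0.05, 0.044, 0.047, 0.221, 0.226, 0.222, 0.007, 0.009, 0.006, 0.028, 1.168, 1.168, 1.168, 1.168, 1.168, 1.167, 0.006, 0.007, 0.007, 0.007, 0.009]
0.35 [0.053, 0.054, 0.075, 0.222, 0.532, 0.531, 0.145, 0.02, 0.021, 0.025, 1.167, 1.168, 1.167, 0.017, 0.016, 0.015, 0.016, 0.009, 0.009, 0.008, 0.009]
0.4 [0.049, 0.232, 0.302, 0.081, 0.532, 0.532, 0.209, 0.02, 0.019, 0.009, 0.008, 0.009, 0.01, 0.011, 0.008, 0.008, 0.006, 0.007, 0.008, 0.012, 0.009]
0.45 [0.048, None, None, 0.319, 0.532, 0.531, 0.146, 0.117, 0.029, 0.019, 0.099, 0.094, 0.13, 0.129, 0.096, 0.094, 0.007, 0.01, 0.01, 0.008, 0.008]
0.5 [None, None, 0.268, 0.466, 0.47, 0.268, 0.15, 0.119, 0.099, 0.113, 0.119, 0.127, 0.13, 0.134, 0.092, 0.01, 0.007
[... 733 characters left out ...]
07, 0.008, 0.012, 0.015, 0.014, 0.009, 0.007]
0.8 [None, None, None, None, 0.039, 0.059, 0.065, 0.02, 0.024, 0.019, 0.022, 0.066, 0.018, 0.026, 0.044, 0.042, 0.011, 0.015, 0.012, 0.015, 0.013]
0.85 [None, None, None, None, None, None, None, None, None, None, None, None, None, None, None, None, None, None, None, None, None]
0.9 [None, None, None, None, None, None, None, None, None, None, None, None, None, None, None, None, None, None, None, None, None]
pliers red [ 0.30708721 -0.12374269 -0.000541  ] [ 0.37512402 -0.01637592  0.01894069]
plier tip 191 [ 0.344785   -0.21558281  0.00400837] [ 0.41343119 -0.12569849  0.01559195]
lip 48 [0.600688   0.60492663 0.61100047] [-0.25111833 -0.18324398]
```

send_rows(
  motion="0 -0.005 -0.05 0.015 0 0 0;0 -0.005 -0.05 0.015 0 0 0;0 -0.005 -0.05 0.01 0 0 0;0 0 -0.05 0 0 0 0;0 0 -0.05 0 0 0 0",
  force=20,
)

```text
clock: 0.72
position: [0.235, 0.321, 0.3321]
ee_rot: [0.642, 3.075, -0.0]
force: [1.0, -1.3, 0.0]
width: 0.997
gripper_force: 0.0
```

send_rows(
  motion="0 0.01 -0.04 0 0 0 0;0 0.04 -0.03 0 0 0 -10;0 0.05 -0.01 0 0 0 -10;0 0.05 0 0 0 0 -10;0 0 0 0 0 0 -10",
)

```text
clock: 1.35
position: [0.3882, 0.2418, 0.3319]
ee_rot: [1.668, 2.66, -0.0]
force: [-0.2, 1.2, -0.6]
width: 1.0
gripper_force: 0.0
```

send_rows(
  motion="0 0.045 -0.02 0 0 0 -10;0 0.045 -0.02 0 0 0 -10;0 0.04 -0.02 -0.03 0 0 -10;0 0.038 -0.021 -0.03 0 0 -3.9;0 0 0 -0.03 0 0 0",
)

```text
clock: 1.98
position: [0.5555, 0.1589, 0.2408]
ee_rot: [2.366, 2.064, -0.001]
force: [0.2, 0.8, 0.0]
width: 1.002
gripper_force: 0.0
```

```bash
python3 - <<'E'
from h import *
im,W=cloud('top');im2,_=cloud('scene')
cv2.imwrite('pics/a1.png',np.hstack([cv2.resize(im[120:280,130:320],(390,328)),cv2.resize(im2[100:280,100:320],(400,328))]))
o=arm.observe();print(o['position'],o['ee_rot'])
E
```

```text
[0.55161472 0.16081555 0.23880844] [-2.36180738 -2.06898881  0.01007052]
```

View pics/a1.png

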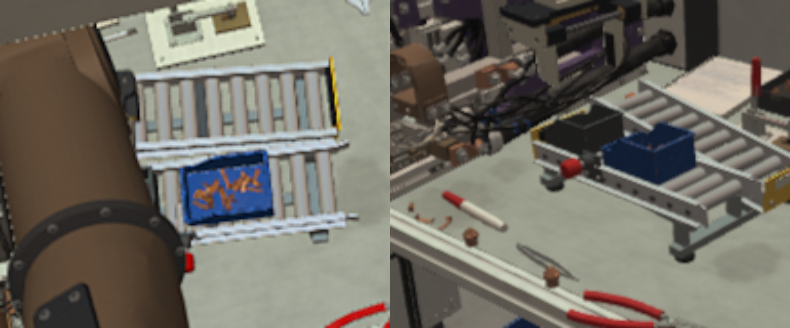

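The arm covers the grey bin in the top view. The scene crop shows no gripper, so I'll check where the TCP should project.

```bash
python3 - <<'E'
from h import *
for n in('scene','top'):
    m=arm.camera_model(n)
    for p in([.555,.161,.174],[.555,.161,.24],[.555,.161,.11],[.466,.112,.089]):
        c=np.array(m['view'])@np.r_[p,1];print(n,p,m['fx']*c[0]/c[2]+m['cx'],m['fy']*c[1]/c[2]+m['cy'],c[2])
im,W=cloud('scene');cv2.imwrite('pics/s1.png',im)
for p in [(205,170),(205,150),(205,130),(200,110)]:print(p,W[p[1],p[0]])
for i in range(3):
    o=arm.observe();print(o['clock'],o['position'],o['ee_rot'],o['joints'].round(3))
E
```

```text
scene [0.555, 0.161, 0.174] 205.72893985076712 138.6339941959149 1.3018275721570938
scene [0.555, 0.161, 0.24] 203.4984488729596 112.6056353352634 1.2694506079675303
scene [0.555, 0.161, 0.11] 207.78838099234116 162.6663142629393 1.3332234162197008
scene [0.466, 0.112, 0.089] 197.5260145263511 189.1596456935552 1.2560216224273204
top [0.555, 0.161, 0.174] 187.15537218304166 209.79076159167397 1.2135940010533373
top [0.555, 0.161, 0.24] 182.21093780862998 202.39658683716794 1.1496089257723332
top [0.555, 0.161, 0.11] 191.47627608748672 216.25247513614707 1.2756401346591593
top [0.466, 0.112, 0.089] 219.44106859873727 248.03535319754138 1.2772873341950302
(205, 170) [0.52054667 0.13767715 0.10993064]
(205, 150) [0.68605902 0.30067873 0.06200435]
(205, 130) [0.78021587 0.38931558 0.07176236]
(200, 110) [0.87046045 0.49579952 0.08742905]
2.125 [0.55215312 0.16150697 0.24083506] [-2.36118335 -2.07045239  0.0059486 ] [-0.7    0.422  0.448  1.787 -0.214  0.985 -0.298]
2.125 [0.55215312 0.16150697 0.24083506] [-2.36118335 -2.07045239  0.0059486 ] [-0.7    0.422  0.448  1.787 -0.214  0.985 -0.298]
2.125 [0.55215312 0.16150697 0.24083506] [-2.36118335 -2.07045239  0.0059486 ] [-0.7    0.422  0.448  1.787 -0.214  0.985 -0.298]
```

View pics/s1.png

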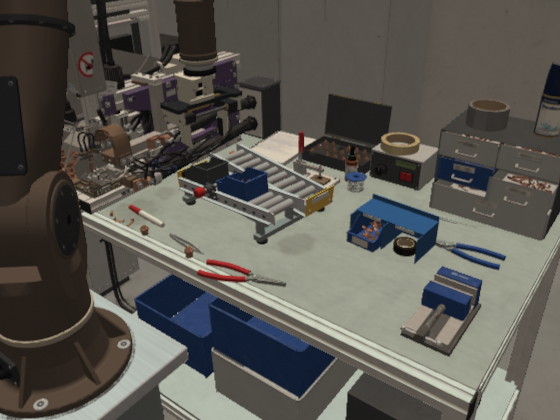

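The gripper is where I expected, at (195,105). Descend and grasp.

send_rows(
  motion="0 0.003 0 -0.045 0 0 0;0 0 0 -0.045 0 0 0;0 0 0 0 0 0 0;1 0 0 0 0 0 0;1 0 0 0 0 0 0",
  force=20,
)

```text
clock: 2.75
position: [0.5574, 0.1622, 0.1546]
ee_rot: [2.361, 2.071, 0.006]
force: [-0.7, 0.1, 1.6]
width: 0.829
gripper_force: 0.0
```

send_rows(
  motion="1 0 0 0 0 0 0;1 0 0 0 0 0 0",
)

```text
clock: 3.0
position: [0.5572, 0.1621, 0.1539]
ee_rot: [2.361, 2.071, 0.005]
force: [-0.6, -0.6, 8.6]
width: 0.744
gripper_force: 20.0
```

send_rows(
  motion="1 0 0 0.025 0 0 0;1 0 0 0.025 0 0 0;1 0.036 -0.024 0 0 0 0;1 0.036 -0.024 0 5 -0.65 0;1 0.034 -0.0246 0 4.9 -0.65 0",
)

```text
clock: 3.62
position: [0.6634, 0.0892, 0.203]
ee_rot: [-2.268, -1.992, -0.203]
force: [-0.2, 0.8, -1.7]
width: 0.745
gripper_force: 20.0
```

send_rows(
  motion="1 0 0 -0.015 0 0 0;1 0 0 -0.015 0 0 0;1 0 0 0 0 0 0",
)

```text
clock: 4.0
position: [0.6604, 0.091, 0.1706]
ee_rot: [-2.267, -1.992, -0.194]
force: [-0.8, 0.4, -0.2]
width: 0.745
gripper_force: 20.0
```

```bash
python3 - <<'E'
from h import *
im,W=cloud('scene');cv2.imwrite('pics/s2.png',cv2.resize(im[100:250,140:360],(780,532),interpolation=3))
E
```

```text
(no output)
```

View pics/s2.png

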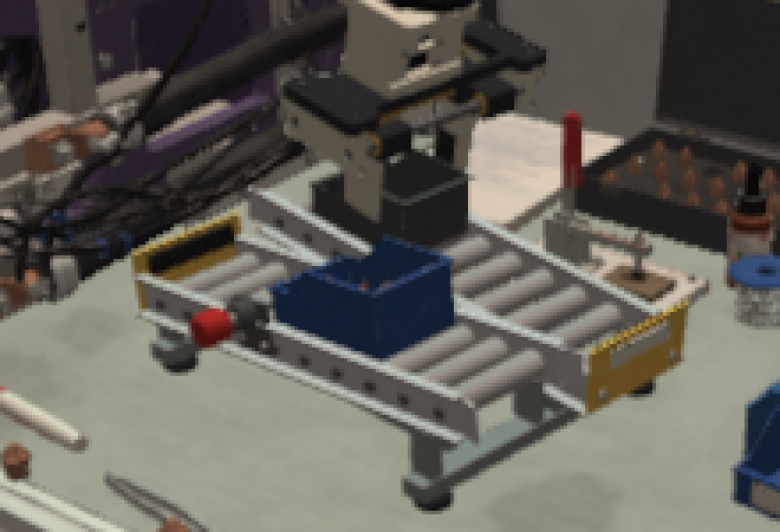

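The grey bin is held over the return lane at crop (400,195). Lower it gently and watch the force.

send_rows(
  motion="1 0.001 0 -0.003 0 0 0;1 0 0 0 0 0 0",
)

```text
clock: 4.3
position: [0.6632, 0.0899, 0.1695]
ee_rot: [-2.27, -1.993, -0.199]
force: [-0.4, 0.9, -0.8]
width: 0.738
gripper_force: 20.0
```

send_rows(
  motion="1 0 0 -0.003 0 0 0;1 0 0 0 0 0 0",
)

```text
clock: 4.55
position: [0.663, 0.0892, 0.1661]
ee_rot: [-2.271, -1.991, -0.198]
force: [0.3, -1.4, -1.4]
width: 0.738
gripper_force: 20.0
```

send_rows(
  motion="1 0 0 -0.002 0 0 0;1 0 0 0 0 0 0",
)

```text
clock: 4.8
position: [0.6632, 0.0893, 0.1656]
ee_rot: [-2.27, -1.991, -0.2]
force: [-4.2, -0.5, 9.6]
width: 0.744
gripper_force: 20.0
```

send_rows(
  motion="0 0 0 0 0 0 0;0 0 0 0 0 0 0;0 0 0 0.01 0 0 0;0 0 0 0.04 0 0 0;0 0 0 0.04 -4.9 0.65 0",
)

```text
clock: 5.42
position: [0.6631, 0.0866, 0.2557]
ee_rot: [-2.323, -2.028, -0.099]
force: [0.6, 0.9, 0.3]
width: 1.004
gripper_force: 0.0
```

```bash
cat > st.py <<'E'
from h import *
im,W=cloud('scene')
ex=np.array([.9914,-.1305]);ey=np.array([.1305,.9914])
h=cv2.cvtColor(im,cv2.COLOR_BGR2HSV);H,S,V=[h[...,i].astype(int) for i in range(3)]
X=W[...,:2]@ex;Y=W[...,:2]@ey;Z=W[...,2]
def st(n,m):
    if m.sum()>5:print(n,m.sum(),'X',np.percentile(X[m],[2,98]).round(3),'Y',np.percentile(Y[m],[2,98]).round(3),'Z',np.percentile(Z[m],[2,98]).round(3))
box=(X>.42)&(X<.72)&(Y>-.06)&(Y<.33)&(Z<.145)
blue=(H>100)&(H<130)&(S>120)
st('grey',box&(V<75)&(S<100)&(X>.595)&(Z>.075))
st('blue',box&blue&(Z>.05))
st('red',box&((H<6)|(H>174))&(S>150)&(X<.5)&(Z>.05))
print(arm.observe()['clock'])
E
python3 st.py
```

```text
grey 788 X [0.608 0.681] Y [0.119 0.22 ] Z [0.077 0.118]
blue 1099 X [0.495 0.568] Y [0.058 0.164] Z [0.078 0.125]
red 91 X [0.438 0.472] Y [0.159 0.187] Z [0.07  0.091]
5.475
```

send_rows(
  motion="0 -0.03 0.005 0 -4.95 0.65 0;0 -0.04 0.005 0 0 0 10;0 -0.04 0.005 0 0 0 10;0 -0.04 0.005 0 0 0 10;0 -0.04 0.005 0 0 0 10",
)

```text
clock: 6.1
position: [0.472, 0.1144, 0.2548]
ee_rot: [-1.503, -2.759, -0.002]
force: [0.1, 1.1, 0.2]
width: 1.004
gripper_force: 0.0
```

send_rows(
  motion="0 -0.006 0 0 0 0 10;0 0 0 0 0 0 10;0 0 0 0 0 0 10;0 0 0 0 0 0 10;0 0 0 0 0 0 10",
)

```text
clock: 6.72
position: [0.4674, 0.1142, 0.2548]
ee_rot: [-0.197, -3.135, -0.001]
force: [0.3, 1.1, -0.5]
width: 1.002
gripper_force: 0.0
```

```bash
python3 st.py; python3 -c "
from h import *
o=arm.observe();print(o['position'],o['ee_rot'],o['joints'])"
```

```text
grey 836 X [0.608 0.68 ] Y [0.027 0.126] Z [0.076 0.11 ]
blue 1084 X [0.495 0.567] Y [0.059 0.164] Z [0.078 0.125]
red 88 X [0.437 0.474] Y [0.158 0.192] Z [0.069 0.092]
6.775
[0.46739436 0.11412398 0.25477902] [-1.83287901e-01 -3.13624097e+00 -5.46660250e-04] [-0.44904297  0.23919774  0.11949434  1.97118229 -0.03556202  0.93302478
  1.14230128]
```

send_rows(
  motion="0 0 -0.001 -0.06 0 0 -0.8;0 0 0 -0.059 0 0 0;0 0 0 0 0 0 0;1 0 0 0 0 0 0;1 0 0 0 0 0 0",
  force=25,
)

```text
clock: 7.4
position: [0.4687, 0.1136, 0.1376]
ee_rot: [0.228, 3.13, 0.003]
force: [0.7, 0.7, -0.3]
width: 0.83
gripper_force: 0.0
```

send_rows(
  motion="1 0 0 0 0 0 0;1 0 0 0 0 0 0;1 0 0 0 0 0 0;1 0 0 0 0 0 0;1 0 0 0 0 0 0",
)

```text
clock: 8.02
position: [0.4672, 0.1131, 0.1352]
ee_rot: [-0.227, -3.132, 0.0]
force: [0.1, -0.2, -0.3]
width: 0.287
gripper_force: 0.0
```

send_rows(
  motion="1 0 0 0 0 0 0;1 0 0 0 0 0 0;1 -0.013 0.0017 0 0 0 0;1 -0.012 0.0016 0 0 0 0;1 -0.011 0.0014 0 0 0 0",
)

```text
clock: 8.65
position: [0.4309, 0.1184, 0.1354]
ee_rot: [0.226, 3.133, 0.001]
force: [30.3, -2.2, -13.8]
width: 0.25
gripper_force: 24.7
```

send_rows(
  motion="1 -0.002 0.0003 0 0 0 0;1 0 0 0 0 0 0",
)

```text
clock: 8.9
position: [0.431, 0.1183, 0.1355]
ee_rot: [0.227, 3.129, 0.002]
force: [12.4, 1.8, -15.3]
width: 0.249
gripper_force: 25.0
```

```bash
python3 st.py
```

```text
grey 804 X [0.609 0.68 ] Y [-0.03  0.07] Z [0.076 0.106]
blue 975 X [0.495 0.567] Y [0.077 0.183] Z [0.076 0.123]
8.95
```

send_rows(
  motion="1 0 0 0 0 0 0;1 0 0 0 0 0 0;1 0 0 0 0 0 0;1 0 0 0 0 0 0;1 0 0 0 0 0 0",
)

```text
clock: 9.57
position: [0.431, 0.1184, 0.1355]
ee_rot: [0.227, 3.13, 0.002]
force: [12.5, 2.4, -15.2]
width: 0.248
gripper_force: 25.0
```

send_rows(
  motion="1 0 0 0 0 0 0;1 0 0 0 0 0 0;1 0 0 0 0 0 0;1 0 0 0 0 0 0;1 0 0 0 0 0 0",
)

```text
clock: 10.2
position: [0.431, 0.1184, 0.1355]
ee_rot: [0.227, 3.129, 0.002]
force: [12.4, 3.0, -13.9]
width: 0.245
gripper_force: 25.0
```

send_rows(
  motion="1 0 0 0 0 0 0;1 0 0 0 0 0 0;1 0 0 0 0 0 0;1 0 0 0 0 0 0;1 0 0 0 0 0 0",
)

```text
clock: 10.82
position: [0.431, 0.1183, 0.1355]
ee_rot: [0.227, 3.13, 0.002]
force: [11.3, 2.3, -14.6]
width: 0.25
gripper_force: 25.0
```

```bash
python3 st.py
```

```text
grey 804 X [0.608 0.68 ] Y [-0.03  0.07] Z [0.076 0.106]
blue 268 X [0.534 0.567] Y [0.186 0.268] Z [0.07  0.115]
10.875
```

send_rows(
  motion="1 0.013 -0.0017 0 0 0 0;1 0.012 -0.0016 0 0 0 0;1 0.011 -0.0014 0 0 0 0;1 0.003 -0.0004 0 0 0 0;1 0 0 0 0 0 0",
)

```text
clock: 11.5
position: [0.4672, 0.1136, 0.1352]
ee_rot: [-0.226, -3.132, -0.0]
force: [-0.1, 5.0, -0.9]
width: 0.249
gripper_force: 25.0
```

```bash
python3 st.py
```

```text
grey 808 X [0.609 0.68 ] Y [-0.03  0.07] Z [0.076 0.105]
red 41 X [0.437 0.452] Y [0.159 0.184] Z [0.073 0.099]
11.55
```

send_rows(
  motion="1 0.003 -0.0004 0 0 0 0;1 0 0 0 0 0 0",
)

```text
clock: 11.8
position: [0.4677, 0.1136, 0.135]
ee_rot: [-0.224, -3.127, 0.0]
force: [-10.8, 7.5, 9.3]
width: 0.25
gripper_force: 25.1
```

send_rows(
  motion="0 0 0 0 0 0 0;0 0 0 0 0 0 0;0 0 0 0 0 0 0;0 0 0 0.06 0 0 0;0 0 0 0.06 0 0 0",
)

```text
clock: 12.42
position: [0.4708, 0.1121, 0.2563]
ee_rot: [-0.228, -3.131, 0.002]
force: [1.8, 1.2, 0.5]
width: 0.743
gripper_force: 0.0
```

send_rows(
  motion="0.82 0.018 -0.0516 0 0 0 -10;0.82 0.018 -0.0516 0 0 0 -10;0.82 0.018 -0.0516 0 0 0 -10;0.82 0.018 -0.0516 0 0 0 -10;0.82 0.018 -0.0516 0 0 0 -10",
)

```text
clock: 13.05
position: [0.5614, -0.1474, 0.2553]
ee_rot: [-1.538, -2.739, -0.0]
force: [0.0, 1.0, 0.1]
width: 0.295
gripper_force: 0.0
```

send_rows(
  motion="0.82 0.018 -0.0516 0 0 0 -10;0.82 0.017 -0.0516 0 0 0 -10;0.82 0 0 0 0 0 -10;0.82 0 0 0 0 0 -5;0.82 0 0 0 0 0 0",
)

```text
clock: 13.68
position: [0.596, -0.2488, 0.2549]
ee_rot: [-2.284, -2.156, 0.0]
force: [-0.2, 0.7, 0.0]
width: 0.179
gripper_force: 0.0
```

```bash
python3 st.py; cat > lip.py <<'E'
from h import *
ex=np.array([.9988,-.0497]);ey=np.array([.0497,.9988])
im,W=cloud('scene');h=cv2.cvtColor(im,cv2.COLOR_BGR2HSV)
b=(h[...,0]>100)&(h[...,0]<130)&(h[...,1]>120)&(W[...,2]>.018)&(W[...,2]<.06);X=W[...,:2]@ex;Y=W[...,:2]@ey;m=b&(X<.66)&(X>.45)&(Y>-.27)&(Y<-.16)
for lo in np.arange(.45,.64,.004):
    k=m&(X>lo)&(X<lo+.004)
    if k.sum()>4:print(round(lo,3),k.sum(),np.percentile(Y[k],[3,97]).round(3),np.percentile(W[k,2],[50,97]).round(3))
o=arm.observe();print(o['position'],o['ee_rot'],o['joints'].round(2),o['width'])
cv2.imwrite('pics/l%d.png'%int(o['clock']*100),cv2.resize(im[100:280,300:460],(711,600*4//3*0+600),interpolation=3))
E
python3 lip.py;ls pics
```

```text
grey 804 X [0.608 0.68 ] Y [-0.03  0.07] Z [0.076 0.106]
blue 844 X [0.495 0.567] Y [0.188 0.293] Z [0.067 0.113]
red 90 X [0.437 0.473] Y [0.159 0.19 ] Z [0.07  0.091]
13.725
0.602 34 [-0.255 -0.193] [0.025 0.027]
0.606 20 [-0.255 -0.19 ] [0.024 0.027]
0.61 5 [-0.255 -0.188] [0.023 0.025]
0.614 7 [-0.256 -0.187] [0.021 0.024]
0.618 10 [-0.255 -0.187] [0.024 0.026]
0.622 9 [-0.263 -0.187] [0.024 0.037]
0.626 37 [-0.264 -0.185] [0.031 0.055]
0.63 35 [-0.264 -0.18 ] [0.033 0.058]
0.634 51 [-0.264 -0.179] [0.035 0.058]
0.638 34 [-0.264 -0.179] [0.038 0.057]
[ 0.59607843 -0.24850672  0.25513748] [-2.28154206e+00 -2.15855693e+00 -4.61837151e-04] [-0.06  0.54  0.58  1.6  -0.32  1.1   0.54] 0.18274777294845126
a1.png
l1377.png
m1.png
s1.png
s2.png
scene0.png
top0.png
```

send_rows(
  motion="0.82 -0.003 -0.001 -0.06 0 0 0;0.82 0 0 -0.06 0 0 0;0.82 0 0 -0.035 0 0 0;0.82 0 0 0 0 0 0",
  force=20,
)

```text
clock: 14.28
position: [0.5916, -0.2487, 0.0979]
ee_rot: [-2.279, -2.154, 0.003]
force: [-0.1, 0.3, 1.4]
width: 0.182
gripper_force: 0.0
```

```bash
python3 - <<'E'
from h import *
im,W=cloud('scene');cv2.imwrite('pics/l2.png',cv2.resize(im[150:270,310:470],(800,600),interpolation=3))
o=arm.observe();print(o['position'],o['width'],o['force'])
E
```

```text
[ 0.59282597 -0.24953645  0.10007669] 0.17986235918070073 [ 0.75064666 -0.08873564  0.24337531]
```

View pics/l2.png

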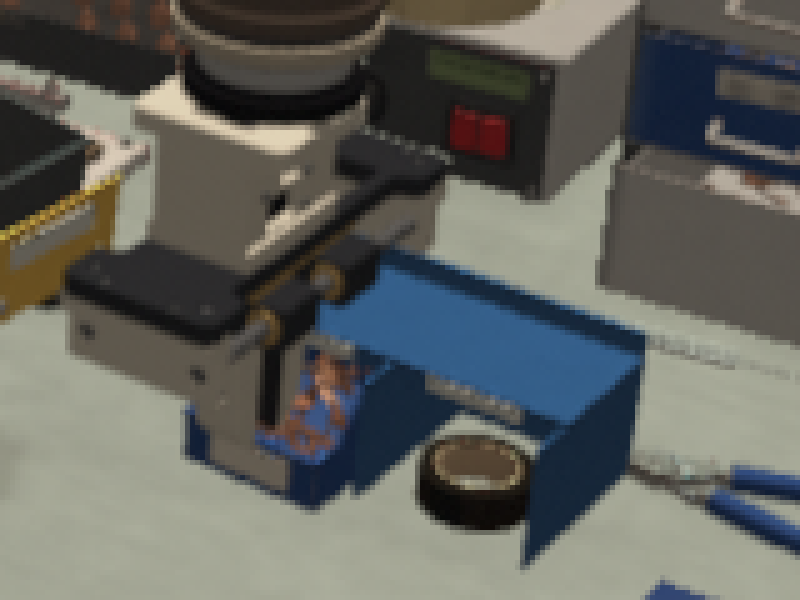

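The fingers straddle the lip around crop (265,420), and the inner one is clear of the roof edge.

send_rows(
  motion="0.82 0 0 -0.008 0 0 0;0.82 0 0 -0.007 0 0 0;0.82 0 0 0 0 0 0",
)

```text
clock: 14.7
position: [0.5932, -0.2494, 0.0854]
ee_rot: [-2.284, -2.156, -0.001]
force: [-0.3, 0.3, 0.2]
width: 0.186
gripper_force: 0.0
```

send_rows(
  motion="1 0 0 0 0 0 0;1 0 0 0 0 0 0;1 0 0 0 0 0 0",
)

```text
clock: 15.08
position: [0.5936, -0.2499, 0.0857]
ee_rot: [2.284, 2.156, 0.002]
force: [1.5, 0.4, 1.5]
width: 0.05
gripper_force: 20.0
```

send_rows(
  motion="1 -0.02 0.001 0 0 0 0;1 -0.02 0.001 0 0 0 0;1 -0.02 0.001 0 0 0 0;1 -0.02 0.001 0 0 0 0;1 -0.02 0.001 0 0 0 0",
)

```text
clock: 15.7
position: [0.4934, -0.2445, 0.0856]
ee_rot: [2.283, 2.157, 0.002]
force: [3.0, -0.5, -0.7]
width: 0.053
gripper_force: 20.0
```

send_rows(
  motion="1 0 0 0 0 0 0;0.82 0 0 0 0 0 0;0.82 0 0 0 0 0 0;0.82 0 0 0 0 0 0",
)

```text
clock: 16.2
position: [0.4937, -0.2444, 0.0851]
ee_rot: [-2.284, -2.157, -0.001]
force: [0.1, 0.2, -0.0]
width: 0.181
gripper_force: 0.0
```

```bash
python3 lip.py
```

```text
0.498 12 [-0.254 -0.232] [0.024 0.026]
0.502 13 [-0.255 -0.228] [0.025 0.026]
0.506 5 [-0.256 -0.23 ] [0.022 0.026]
0.514 6 [-0.256 -0.231] [0.023 0.028]
0.522 9 [-0.255 -0.254] [0.026 0.032]
0.526 9 [-0.257 -0.254] [0.024 0.034]
0.53 10 [-0.255 -0.253] [0.035 0.043]
0.534 10 [-0.256 -0.254] [0.028 0.045]
0.538 14 [-0.256 -0.253] [0.035 0.048]
0.542 10 [-0.256 -0.253] [0.032 0.044]
0.546 17 [-0.257 -0.253] [0.039 0.049]
0.55 13 [-0.258 -0.254] [0.04  0.049]
0.554 13 [-0.258 -0.253] [0.03  0.048]
0.558 10 [-0.257 -0.254] [0.037 0.048]
0.562 13 [-0.256 -0.254] [0.03  0.048]
0.566 13 [-0.256 -0.254] [0.034 0.05 ]
0.57 11 [-0.257 -0.253] [0.034 0.047]
0.574 14 [-0.257 -0.254] [0.035 0.048]
0.578 11 [-0.257 -0.254] [0.032 0.049]
0.582 7 [-0.257 -0.254] [0.032 0.041]
0.586 12 [-0.257 -0.254] [0.038 0.048]
0.59 17 [-0.257 -0.254] [0.036 0.048]
0.594 12 [-0.257 -0.253] [0.028 0.046]
0.598 15 [-0.257 -0.21 ] [0.036 0.047]
0.602 92 [-0.254 -0.199] [0.031 0.048]
0.606 54 [-0.247 -0.209] [0.035 0.048]
0.626 6 [-0.264 -0.263] [0.036 0.053]
0.63 15 [-0.265 -0.262] [0.043 0.058]
0.634 10 [-0.264 -0.261] [0.034 0.058]
0.638 18 [-0.265 -0.261] [0.041 0.057]
[ 0.49358103 -0.24448354  0.08511434] [-2.28364462e+00 -2.15665578e+00 -8.50670048e-04] [ 0.04  0.61  0.46  1.98 -0.44  0.64  0.73] 0.18371737801700647
```

send_rows(
  motion="0.82 0 0 0.04 0 0 0;0 0 0 0.04 0 0 10;0 0.03 -0.002 0 0 0 10;0 0.035 -0.002 0 0 0 10;0 0 0 0 0 0 10",
)

```text
clock: 16.88
position: [0.5609, -0.2479, 0.1652]
ee_rot: [1.397, 2.813, 0.001]
force: [-1.1, 0.3, 0.4]
width: 0.566
gripper_force: 0.0
```

send_rows(
  motion="0 0 0 0 0 0 10;0 0 0 0 0 0 10;0 0 0 0 0 0 10;0 0 0 0 0 0 10;0 0 0 0 0 0 10",
)

```text
clock: 17.5
position: [0.5582, -0.2485, 0.1651]
ee_rot: [-0.081, -3.139, 0.0]
force: [-0.0, -0.6, 0.5]
width: 0.997
gripper_force: 0.0
```

```bash
python3 lip.py | tail -1
```

```text
[ 0.55816747 -0.2488002   0.16517533] [-6.86692064e-02 -3.13985198e+00  6.15170265e-04] [ 0.26  0.54  0.1   1.75 -0.07  0.85  1.92] 0.9954689029283652
```

send_rows(
  motion="0 0 0 -0.045 0 0 0;0 0 0 -0.036 0 0 0;0 0 0 0 0 0 0;1 0 0 0 0 0 0;1 0 0 0 0 0 0",
  force=30,
)

```text
clock: 18.18
position: [0.5593, -0.249, 0.086]
ee_rot: [0.091, 3.138, -0.002]
force: [0.8, -1.2, 0.0]
width: 0.831
gripper_force: 0.0
```

send_rows(
  motion="1 0 0 0 0 0 0;1 0 0 0 0 0 0;1 0 0 0 0 0 0;1 0 0 0.02 0 0 0;1 0 0 0 0 0 0",
)

```text
clock: 18.8
position: [0.559, -0.249, 0.1057]
ee_rot: [0.091, 3.138, -0.002]
force: [0.6, -0.5, -3.6]
width: 0.765
gripper_force: 30.0
```

send_rows(
  motion="1 0 0 0.03 0 0 0;1 0 0 0.05 0 0 0;1 0 0 0.05 0 0 0;1 0 0.01 0.03 0 0 -5;1 -0.003 0.02 0 0 0 -9",
)

```text
clock: 19.42
position: [0.556, -0.2197, 0.2665]
ee_rot: [0.481, 3.101, -0.002]
force: [0.7, 0.7, -4.9]
width: 0.761
gripper_force: 30.0
```

send_rows(
  motion="1 -0.003 0.02 0 0 0 -9;1 -0.003 0.02 0 0 0 -9;1 -0.003 0.02 0 0 0 -9;1 -0.003 0.02 0 0 0 -9;1 -0.003 0.02 0 0 0 -9",
)

```text
clock: 20.05
position: [0.5396, -0.1179, 0.2635]
ee_rot: [-1.631, -2.683, 0.0]
force: [-0.3, 0.8, -4.5]
width: 0.758
gripper_force: 30.0
```

send_rows(
  motion="1 -0.003 0.02 0 0 0 -9;1 -0.003 0.02 0 0 0 -9;1 -0.003 0.02 0 0 0 -9;1 -0.003 0.02 0 0 0 -9;1 0 0.0126 0 0 0 -8.2",
)

```text
clock: 20.68
position: [0.5275, -0.0248, 0.2635]
ee_rot: [-2.52, -1.874, 0.0]
force: [-0.8, 0.0, -3.9]
width: 0.759
gripper_force: 30.0
```

```bash
python3 st.py; python3 lip.py|tail -1
```

```text
grey 809 X [0.609 0.68 ] Y [-0.03  0.07] Z [0.076 0.105]
blue 846 X [0.495 0.567] Y [0.187 0.294] Z [0.066 0.114]
red 91 X [0.439 0.472] Y [0.159 0.189] Z [0.071 0.091]
20.725
[ 0.52785023 -0.02416745  0.26351875] [-2.51530181e+00 -1.87977328e+00 -1.31171079e-05] [-0.42  0.32  0.47  1.87 -0.17  0.99 -0.16] 0.7662952096901431
```

send_rows(
  motion="1 0.0014 -0.006 0 0 0 4.5;1 0 -0.006 0 0 0 4.5;1 0 0 -0.03 -4.95 0.65 0;1 0 0 -0.03 0 0 0;1 0 0 0 0 0 0",
)

```text
clock: 21.4
position: [0.528, -0.0384, 0.2023]
ee_rot: [2.317, 2.037, -0.107]
force: [0.0, -0.3, -2.9]
width: 0.764
gripper_force: 30.0
```

```bash
python3 - <<'E'
from h import *
from scipy.spatial.transform import Rotation as R
im,W=cloud('scene');cv2.imwrite('pics/f1.png',cv2.resize(im[90:250,140:360],(800,582),interpolation=3))
o=arm.observe();print(o['position'],o['force']);print(R.from_rotvec(o['ee_rot']).as_matrix().round(3))
E
```

```text
[ 0.52897629 -0.0387718   0.20382465] [ 0.32211441 -0.12336277 -3.63148027]
[[ 0.129  0.992 -0.013]
 [ 0.988 -0.129 -0.086]
 [-0.087 -0.002 -0.996]]
```

View pics/f1.png

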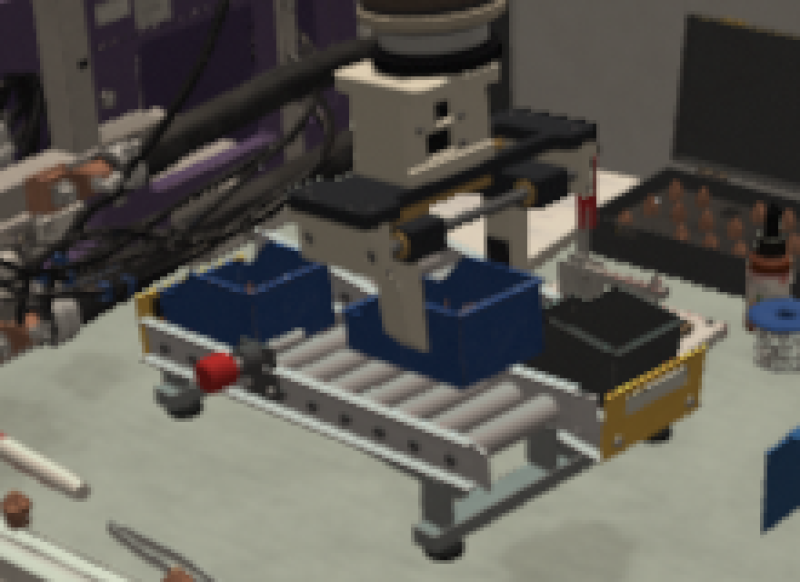

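The bin is aligned above the feed lane with its front to the left, towards the stop. Lower it.

send_rows(
  motion="1 0 0.001 -0.015 0 0 0;1 0 0 -0.01 0 0 0;1 0 0 0 0 0 0",
)

```text
clock: 21.82
position: [0.5291, -0.0371, 0.1786]
ee_rot: [2.318, 2.033, -0.102]
force: [0.1, 0.5, -3.6]
width: 0.766
gripper_force: 30.0
```

send_rows(
  motion="1 0 0 -0.003 0 0 0;1 0 0 0 0 0 0",
)

```text
clock: 22.08
position: [0.5297, -0.0369, 0.1763]
ee_rot: [2.318, 2.033, -0.1]
force: [-0.4, 0.2, -4.0]
width: 0.764
gripper_force: 30.0
```

send_rows(
  motion="1 0 0 -0.002 0 0 0;1 0 0 0 0 0 0",
)

```text
clock: 22.32
position: [0.5296, -0.0369, 0.1742]
ee_rot: [2.318, 2.033, -0.1]
force: [0.9, -0.4, -4.3]
width: 0.763
gripper_force: 30.0
```

send_rows(
  motion="1 0 0 -0.002 0 0 0;1 0 0 0 0 0 0",
)

```text
clock: 22.58
position: [0.5295, -0.0369, 0.1721]
ee_rot: [2.318, 2.033, -0.1]
force: [-1.2, -1.2, -3.9]
width: 0.763
gripper_force: 30.0
```

send_rows(
  motion="1 0 0 -0.0015 0 0 0;1 0 0 0 0 0 0",
)

```text
clock: 22.82
position: [0.5295, -0.0369, 0.1706]
ee_rot: [2.318, 2.033, -0.1]
force: [-0.4, -0.4, -3.9]
width: 0.766
gripper_force: 30.0
```

send_rows(
  motion="1 0 0 -0.0015 0 0 0;1 0 0 0 0 0 0",
)

```text
clock: 23.08
position: [0.5295, -0.0369, 0.1691]
ee_rot: [2.318, 2.033, -0.1]
force: [0.3, -0.5, -3.7]
width: 0.761
gripper_force: 30.0
```

send_rows(
  motion="1 0 0 -0.0015 0 0 0;1 0 0 0 0 0 0",
)

```text
clock: 23.32
position: [0.5295, -0.0369, 0.1676]
ee_rot: [2.318, 2.033, -0.1]
force: [0.5, 0.5, -4.1]
width: 0.765
gripper_force: 30.0
```

send_rows(
  motion="1 0 0 -0.002 0 0 0;1 0 0 0 0 0 0",
)

```text
clock: 23.58
position: [0.5297, -0.0369, 0.1663]
ee_rot: [2.318, 2.033, -0.099]
force: [-2.7, 2.0, 5.3]
width: 0.763
gripper_force: 30.0
```

send_rows(
  motion="1 0 0 -0.0015 0 0 0;1 0 0 0 0 0 0",
)

```text
clock: 23.82
position: [0.5297, -0.0369, 0.1661]
ee_rot: [2.318, 2.033, -0.098]
force: [-8.4, 2.7, 24.6]
width: 0.762
gripper_force: 30.0
```

Contact made. Release and rise.

send_rows(
  motion="1 0 0 0.0015 0 0 0;0 0 0 0 0 0 0;0 0 0 0 0 0 0;0 0 0 0 0 0 0;0 0 0 0.02 0 0 0",
)

```text
clock: 24.45
position: [0.5288, -0.0369, 0.1848]
ee_rot: [2.319, 2.034, -0.104]
force: [0.4, -0.3, -0.1]
width: 0.998
gripper_force: 0.0
```

send_rows(
  motion="0 0 0 0.05 0 0 0;0 0 0 0.05 0 0 0;0 0 0 0 0 0 0;0 0 0 0 0 0 0;0 0 0 0 0 0 0",
)

```text
clock: 25.08
position: [0.5289, -0.0369, 0.2844]
ee_rot: [2.319, 2.034, -0.103]
force: [0.4, 0.4, -0.3]
width: 0.997
gripper_force: 0.0
```

send_rows(
  motion="0 0 0 0 0 0 0;0 0 0 0 0 0 0;0 0 0 0 0 0 0;0 0 0 0 0 0 0;0 0 0 0 0 0 0",
)

```text
clock: 25.7
position: [0.5296, -0.037, 0.2858]
ee_rot: [2.318, 2.033, -0.1]
force: [0.1, -0.1, 0.1]
width: 0.999
gripper_force: 0.0
```

```bash
cat >> st.py <<'E'
st('fresh',box&blue&(Z>.05)&(Y<.18));st('waiting',box&blue&(Z>.05)&(Y>.18))
cv2.imwrite('pics/end%d.png'%int(arm.observe()['clock']*100),cv2.resize(im[90:250,140:360],(800,582),interpolation=3))
E
python3 st.py; ls pics|grep end
```

```text
grey 803 X [0.608 0.68 ] Y [-0.03  0.07] Z [0.076 0.106]
blue 1868 X [0.493 0.566] Y [0.059 0.292] Z [0.069 0.123]
red 91 X [0.437 0.473] Y [0.16  0.189] Z [0.07  0.092]
25.75
fresh 1065 X [0.492 0.565] Y [0.058 0.165] Z [0.078 0.125]
waiting 803 X [0.495 0.567] Y [0.188 0.295] Z [0.067 0.113]
end2575.png
```

send_rows(
  motion="0 0 0 0 0 0 0;0 0 0 0 0 0 0;0 0 0 0 0 0 0;0 0 0 0 0 0 0;0 0 0 0 0 0 0",
)

```text
clock: 26.38
position: [0.5296, -0.0369, 0.2858]
ee_rot: [2.318, 2.033, -0.1]
force: [0.7, -0.6, -0.6]
width: 1.0
gripper_force: 0.0
```

```bash
python3 st.py; python3 -c "
from cell import arm
print(arm.sign_off())"
```

```text
grey 804 X [0.608 0.68 ] Y [-0.03  0.07] Z [0.076 0.106]
blue 1863 X [0.493 0.566] Y [0.059 0.291] Z [0.069 0.124]
red 89 X [0.437 0.473] Y [0.159 0.191] Z [0.069 0.091]
26.425
fresh 1064 X [0.492 0.565] Y [0.058 0.164] Z [0.079 0.124]
waiting 799 X [0.494 0.567] Y [0.188 0.294] Z [0.066 0.113]
the job is handed in; nothing more can be done
None
```

The bins are swapped and the job was handed in at 26 s: by the last camera measurements the empty bin is at the return stop, the waiting bin at the feed stop, the bolt home and the fresh bin waiting behind it; no verdict was returned.

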